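Tip the cement carton onto its back and push it home in the tray

TASK

Without gripping or lifting it, gently push the standing medicine carton over so that it falls away from you, towards the tray's back stop, and lies on its back with its front face up; then push it along the tray between the blue guides until its top end is fully home against the back stop. Leave the two little vials beside the tray standing where they are, and finish clear of everything.

Things in the scene. Friction and masses are not known exactly. Their poses are not given: they have to be found in the camera images.
- tray: grey tray fixed to the worktop, 250 x 110 mm; floor plate 6 mm thick, no rim in front. Origin: centre of its underside, at worktop level; x runs along it to the back stop (away from the robot, turned up to 0.3 rad), y left, z up. From x = -125 to +28 mm the floor is bare; then come the guides (see guide_mouth), at the end the blue back stop, 60 mm wide, 24 mm high, its face at x = 115 mm
- stop_face (a point): foot of the back stop's face, in the middle, on the tray's floor (tray x = 115 mm, z = 6 mm); axes as the tray's
- carton: small white and green carton, 30 (its x) x 38 (y) x 78 mm (z), 40 to 85 g, loose, standing upright on the tray's front part. Origin: centre of its bottom; z to its top; printed front looks along -x (to the robot, within 0.15 rad of the tray's direction). Pushed near its top it tips over its far bottom edge, falling past 0.37 rad; pushed low it slides. Lying, it is 30 mm high
- carton_top (a point): centre of the carton's top end face, 78 mm from the carton's origin; axes as the carton's
- red_vial: little bottle with a red cap, diameter 23, height 46 mm, loose, standing on the worktop some 110 mm left of the tray's middle line; leave it alone. Origin: centre of its bottom
- green_vial: little bottle with a green cap, diameter 25, height 52 mm, loose, standing on the worktop some 110 mm right of the tray's middle line; leave it alone. Origin: centre of its bottom
- guide_mouth (a point): middle between the near ends of the two straight blue guides, on the tray floor (tray x = 53 mm, y = 0, z = 6 mm). The guides run from here to the back stop, inner faces at y = +-22 mm, 8 mm thick, 16 mm high above the floor; in front of them blue flares open outward to y = +-34 mm at tray x = 30 mm
Not all that is in view belongs to the job. Leave any orange or pink look-alike of the carton alone.

How it is judged:
By the outcome, as a careful person would: the job done as asked, in the order asked, and still so for the second after the job is handed in, with the robot touching nothing.
It also fails if it takes over 51 s, if anything falls off the work surface, if the arm or the gripper's body presses on something with over 40 N, if the wrist force passes 120 N, or if a joint passes its speed limit or range.

ROBOT

A 6-joint arm with a two-finger parallel gripper is mounted at the origin on a cart in front of the work surface, level with it; the furniture and walls round the work are solid. World frame = base frame: x ahead of the robot, y to its left, z up, the work surface at z = 0. Lengths are in m, angles in rad, forces in N, time in s.
With the tool pointing down it reaches from about 0.35 to 0.925 m from the base axis. Payload 6.4 kg.
Tool frame: the origin (TCP) lies between the finger pads; the fingertips stand 25 mm ahead of it and the grasp point (between the pads) lies 6 mm ahead of it; z points along the fingers, y is the line along which they close (so a half turn about z gives the same grasp; the last joint's range is limited). The gripper opens to 94 mm and grips with 3 to 60 N. Pads are 16 mm wide; open, the fingers measure 119 mm over their backs; the gripper's body (75 mm by 177 mm) begins 78 mm behind the grasp point.
Start: joints at [-1.299, 0.245, 1.558, -0, 1.339, -0.174], TCP at [0.28, -0.586, 0.23] pointing down, gripper open.
Joint ranges: [-3.13, 3.13], [-1.02, 2.26], [0.13, 2.54], [-0.95, 4.09], [0.21, 2.88], [-2.74, 2.74]. Speed limits (rad/s): [2.57, 2.57, 3.14, 3.14, 3.14, 3.14].

INTERFACE

Orientations are given as a rotation vector (axis times angle).
In Python, from bench import env gives the robot as it stands.
- The arm moves only by the shell command python3 -m handwheel 'ROWS' [FORCE]. ROWS is JSON, a list of rows, each a list of 3 entries, a list of its own where there are three numbers: the shift along the world's x, y, z in units of 25 mm (1.0 is 25 mm), then the turn, a rotation vector about the world's x, y, z in degrees, then the opening, from 0 (shut) to 1 (fully open). In form: [[[dx, dy, dz], [wx, wy, wz], claw], ...]. A call has 1 to 12 rows; each row is the pose to reach, as a shift and turn from the pose commanded when the call began; what a row does not reach only later rows make up. A row lasts 1/12 s, in which the tool goes at most 41.7 mm and 7.16 degrees, less where a joint would pass 70% of its speed; a pose out of reach is approached as far as the arm can. A call with a gripper value outside its range is refused whole. The fingers move at their own pace and stop on an object; FORCE is the grip in N (left out, the last holds). Time passes only in rows, so rows that repeat a pose let the fingers close. It gives the time, the measured TCP pose, the force, the opening and the grip force at its end, in the units of the state.
- env.read_state(): the state, without advancing time (a new reading comes with each control period).
- env.grab_frame(name): name is "side" or "top"; returns a dict with "frame" (400x640x3 uint8, blue, green, red), "range_z" (400x640 float32, m along the optical axis (not along the pixel's ray), 0 where there is no reading), "fx", "fy", "cx", "cy" (pixels), "k1" (the pictures are not rectified: a ray, as slopes to the right and down, at radius r is drawn at 1 + k1 r^2 times it, then the intrinsics apply), "origin" and "rotation" of the camera in the world. Camera axes: x right, y down, z forward; pixel columns grow to the right and rows downward; lengths in m; the calibration is good to about 2 mm. A picture is of the moment at which its call begins.
- env.job_done(): hands the job in; it is judged then, once.
Trained networks look in the newest picture that a camera, given by its name, has taken for a name from the list of things; names that differ only in an ending like _2 or _b are one class to them, and where a whole thing is asked for, a point or a joint stands for the part that bears it (a point fixed in the world has none). Each returns a list of dicts, best first, with "p" (0 to 1); they miss things now and then, are a little off and sometimes report something else, mostly with a low value. They report only what shows in the picture. A call takes as long as a camera call. They do not tell look-alikes from the thing itself.
- env.recognise(label, camera): "rect" ([left, top, right, bottom] in pixels, round what is visible of it).
- env.trace(label, camera): "pixels" (400x640 bool, what is visible of it) and "rect" ([left, top, right, bottom] in pixels, round what is visible of it).
The state is a dict: "time": time; "joint_pos": joint angles; "joint_vel": joint speeds; "tau": joint torques, N m; "position": TCP position; "ee_rot": TCP orientation; "ft_force": force on the tool from outside, world axes, zero at the start; "wrist_torque": the same for the moment, N m; "grip_width": opening from 0.0 (shut) to 1.0 (fully open); "finger_force": force on a finger pad.
Only numpy, scipy, OpenCV 4.12 (cv2) and the standard library are available. Lean on these libraries where they do the work, as an engineer would, in place of code of your own. Each camera call takes 0.05 s, during which the arm holds its last target. There are 200 camera calls.

## Working session

There is one attempt and no reset: what is moved stays moved. The work goes in short steps, Python scripts to look and compute and a shell command to move; the robot and the scene stay as the last step left them, time stands still between calls to the robot, and variables do not carry over. Pictures are saved under pics/ and viewed, at most 10 in all, crops included, and the job is handed in when it is done.

```bash
mkdir -p pics; ls; cat > h.py <<'E'
import numpy as np, cv2
from bench import env
def world(f, px):
    """px Nx2 (col,row) -> world points using range"""
    px=np.atleast_2d(px).astype(float)
    K=np.array([[f['fx'],0,f['cx']],[0,f['fy'],f['cy']],[0,0,1]])
    R=np.array(f['rotation']); 
    if R.shape!=(3,3): R=cv2.Rodrigues(R)[0]
    u=cv2.undistortPoints(px.reshape(-1,1,2),K,np.array([f['k1'],0,0,0.])).reshape(-1,2)
    z=f['range_z'][px[:,1].astype(int),px[:,0].astype(int)]
    p=np.c_[u,np.ones(len(u))]*z[:,None]
    return (p@R.T+f['origin'])[z>0]
E
python3 - <<'E'
from h import *
s=env.read_state(); print({k:np.round(v,3) for k,v in s.items()})
for c in ('side','top'):
    f=env.grab_frame(c); print(c,np.round(f['origin'],3),np.round(f['rotation'],3).tolist(),f['k1'],f['fx'])
    im=f['frame'].copy()
    for l in ('tray','carton','red_vial','green_vial'):
        for d in env.trace(l,c)[:3]:
            v,u=np.nonzero(d['pixels']); P=world(f,np.c_[u,v])
            print(l,round(d['p'],2),d['rect'],np.round(np.median(P,0),3),np.round(np.percentile(P,2,0),3),np.round(np.percentile(P,98,0),3))
    cv2.imwrite(f'pics/{c}0.png',im)
E
```

```text
pics
{'time': np.float64(0.0), 'joint_pos': array([-1.299,  0.246,  1.559, -0.   ,  1.339, -0.174]), 'joint_vel': array([-0.   ,  0.   ,  0.   ,  0.001, -0.001, -0.   ]), 'tau': array([ 0.0000e+00, -4.1584e+01, -3.1460e+01,  6.8000e-02,  3.3000e-02,
       -0.0000e+00]), 'position': array([ 0.28 , -0.586,  0.229]), 'ee_rot': array([-3.062, -0.694,  0.   ]), 'ft_force': array([-1.111, -0.008, -0.3  ]), 'wrist_torque': array([0.002, 0.055, 0.061]), 'finger_force': np.float64(0.0), 'grip_width': np.float64(0.999)}
side [ 0.416 -0.632  0.387] [-1.946, 0.159, -0.122] -0.03814499149763866 487.47948576227196
tray 0.88 [257.9, 205.9, 397.5, 239.6] [0.568 0.182 0.005] [ 0.443  0.125 -0.001] [0.68  0.253 0.028]
carton 0.95 [203.8, 198.6, 229.1, 250.4] [0.363 0.123 0.046] [0.343 0.116 0.002] [0.38  0.151 0.077]
carton 0.94 [243.7, 165.1, 263.4, 205.3] [0.432 0.313 0.042] [ 0.411  0.302 -0.001] [0.455 0.34  0.077]
carton 0.89 [269.9, 178.7, 285.9, 222.2] [0.472 0.196 0.052] [0.455 0.191 0.007] [0.491 0.226 0.083]
red_vial 0.57 [325.6, 181.3, 339.3, 203.9] [0.593 0.291 0.021] [ 0.583  0.285 -0.001] [0.611 0.317 0.044]
green_vial 0.72 [330.4, 224.2, 343.8, 254.9] [0.558 0.073 0.024] [0.548 0.069 0.001] [0.569 0.084 0.051]
green_vial 0.66 [268.8, 178.3, 283.9, 224.1] [0.472 0.196 0.052] [0.455 0.191 0.008] [0.491 0.225 0.083]
top [0.376 0.139 1.1  ] [-2.114, 2.119, -0.149] -0.13382440547336688 475.34845712147995
tray 0.82 [286.3, 155.1, 351.8, 261.7] [0.566 0.191 0.006] [0.441 0.132 0.002] [0.678 0.256 0.027]
carton 0.85 [240.7, 247.3, 267.9, 273.4] [0.43  0.321 0.077] [ 0.411  0.304 -0.001] [0.452 0.344 0.081]
carton 0.76 [291.6, 233.8, 317.2, 255.2] [0.468 0.213 0.084] [0.453 0.194 0.008] [0.485 0.237 0.087]
carton 0.5 [331.8, 288.5, 349.4, 301.3] [0.359 0.14  0.078] [0.343 0.122 0.074] [0.374 0.158 0.082]
green_vial 0.62 [355.9, 205.1, 371.7, 215.0] [0.553 0.084 0.036] [0.544 0.072 0.003] [0.568 0.094 0.054]
```

```bash
python3 - <<'E'
from h import *
for c in ('top','side'):
    f=env.grab_frame(c); im=f['frame']
    v,u=np.mgrid[0:400,0:640]; px=np.c_[u.ravel(),v.ravel()]; px=px[f['range_z'].ravel()>0]
    P=world(f,px); hsv=cv2.cvtColor(im,cv2.COLOR_BGR2HSV)[px[:,1],px[:,0]]
    roi=(P[:,0]>.4)&(P[:,0]<.72)&(P[:,1]>.1)&(P[:,1]<.29)&(P[:,2]>-.01)&(P[:,2]<.1)
    b=roi&(hsv[:,0]>98)&(hsv[:,0]<128)&(hsv[:,1]>110)
    B=P[b]; r=cv2.minAreaRect(B[:,:2].astype(np.float32)); print(c,'blue',r, np.round(cv2.boxPoints(r),4).tolist(), np.percentile(B[:,2],[2,98]))
    t=max((d for d in env.trace('tray',c)),key=lambda d:d['p'])['pixels'][px[:,1],px[:,0]]&(P[:,2]<.012)&(P[:,2]>.002)
    r=cv2.minAreaRect(P[t][:,:2].astype(np.float32)); print('tray',r,np.round(cv2.boxPoints(r),4).tolist(),np.median(P[t][:,2]))
    k=roi&(P[:,2]>.075)&(abs(P[:,0]-.47)<.05)&(abs(P[:,1]-.21)<.05)
    r=cv2.minAreaRect(P[k][:,:2].astype(np.float32)); print('carton top',k.sum(),r,np.median(P[k][:,2]))
    uu=px[roi]; x0,y0=uu.min(0)-45; x1,y1=uu.max(0)+45; x0=max(x0,0);y0=max(y0,0)
    cr=im[y0:y1,x0:x1]; s=min(780/cr.shape[1],580/cr.shape[0]); print('crop',x0,y0,s)
    cv2.imwrite(f'pics/{c}1.png',cv2.resize(cr,None,fx=s,fy=s,interpolation=cv2.INTER_CUBIC))
E
```

```text
top blue ((0.6402519345283508, 0.1788739264011383), (0.08151517063379288, 0.1028834655880928), 78.04020690917969) [[0.5814999938011169, 0.14970000088214874], [0.6820999979972839, 0.1282999962568283], [0.6990000009536743, 0.20810000598430634], [0.5983999967575073, 0.22939999401569366]] [0.00418216 0.03287614]
tray ((0.5606433153152466, 0.19404301047325134), (0.10988384485244751, 0.25095778703689575), 78.85444641113281) [[0.4268999993801117, 0.16439999639987946], [0.6730999946594238, 0.11590000241994858], [0.6944000124931335, 0.22370000183582306], [0.448199987411499, 0.27219998836517334]] 0.006047125575864731
carton top 257 ((0.47009220719337463, 0.21337035298347473), (0.03862032666802406, 0.03053271397948265), 76.40261840820312) 0.08352988463359834
crop 229 98 2.600896860986547
side blue ((0.6438988447189331, 0.20424313843250275), (0.13342632353305817, 0.09346983581781387), 79.8117446899414) [[0.5860999822616577, 0.1467999964952469], [0.6780999898910522, 0.13030000030994415], [0.70169997215271, 0.26159998774528503], [0.6097000241279602, 0.2782000005245209]] [0.00496374 0.02867783]
tray ((0.5620953440666199, 0.1927947700023651), (0.11405633389949799, 0.2471592277288437), 79.88050079345703) [[0.430400013923645, 0.15839999914169312], [0.6736999750137329, 0.11490000039339066], [0.6937999725341797, 0.2272000014781952], [0.4505000114440918, 0.27059999108314514]] 0.004802518469393502
carton top 192 ((0.4734208881855011, 0.21179266273975372), (0.041429586708545685, 0.030231695622205734), 76.94552612304688) 0.082153572953439
crop 195 133 2.8676470588235294
```

View pics/top1.png

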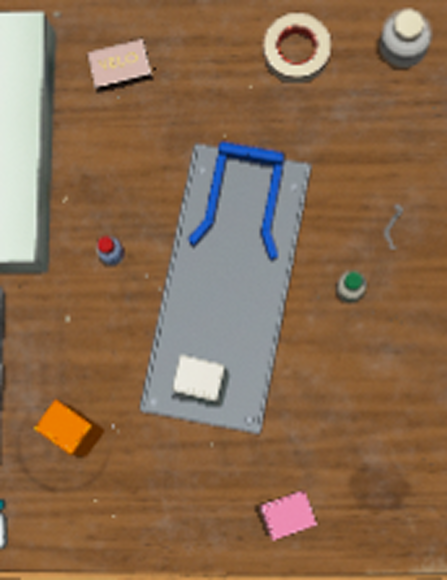

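View pics/side1.png

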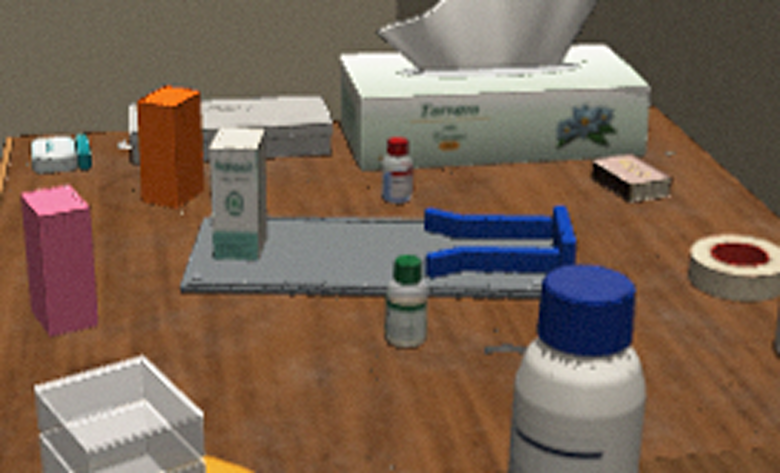

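```bash
python3 - <<'E'
from h import *
f=env.grab_frame('top'); v,u=np.mgrid[0:400:2,0:640:2]; P=world(f,np.c_[u.ravel(),v.ravel()])
m=(P[:,2]>.12)&(P[:,0]>.2)&(P[:,0]<.85)
c,n=np.unique(np.round(P[m]/.1)*.1,axis=0,return_counts=True)
print(np.c_[c,n][n>2].round(1).tolist())
E
```

```text
[[0.2, 0.0, 0.5, 24.0], [0.2, 0.1, 0.3, 224.0], [0.2, 0.1, 0.4, 153.0], [0.2, 0.1, 0.5, 49.0], [0.3, -0.3, 0.1, 16.0], [0.3, -0.1, 0.7, 192.0], [0.3, 0.0, 0.3, 104.0], [0.3, 0.0, 0.4, 50.0], [0.3, 0.0, 0.5, 262.0], [0.3, 0.0, 0.6, 247.0], [0.3, -0.0, 0.7, 918.0], [0.3, 0.1, 0.3, 254.0], [0.3, 0.1, 0.4, 93.0], [0.3, 0.1, 0.5, 18.0], [0.4, -0.5, 0.2, 3.0], [0.4, -0.4, 0.1, 63.0], [0.4, -0.4, 0.2, 321.0], [0.4, -0.3, 0.1, 140.0], [0.4, -0.3, 0.2, 113.0], [0.4, -0.2, 0.1, 142.0], [0.5, -0.4, 0.1, 3.0], [0.5, -0.4, 0.2, 19.0], [0.5, -0.2, 0.1, 15.0], [0.6, -0.5, 0.1, 72.0], [0.6, -0.5, 0.2, 108.0], [0.6, -0.4, 0.1, 96.0], [0.6, -0.4, 0.2, 317.0], [0.6, -0.2, 0.1, 43.0], [0.6, -0.2, 0.2, 67.0], [0.7, -0.5, 0.2, 27.0], [0.7, -0.4, 0.1, 11.0], [0.7, -0.4, 0.2, 81.0], [0.7, 0.4, 0.1, 20.0]]
```

View pics/top0.png

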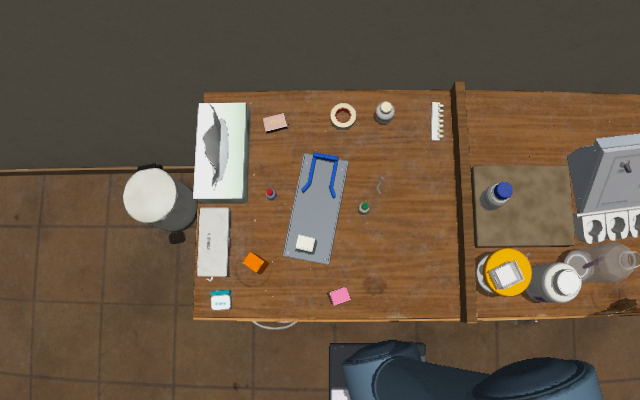

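View pics/side0.png

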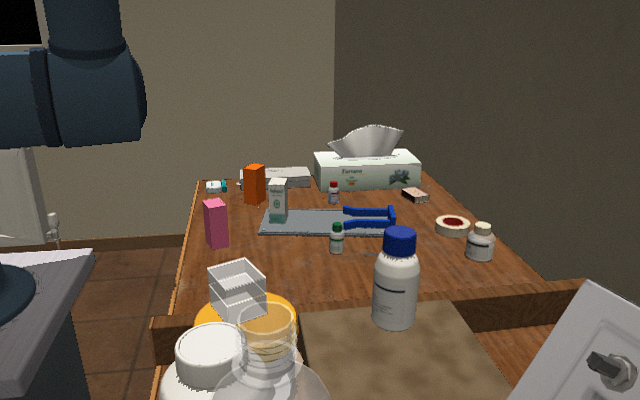

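```bash
python3 - <<'E'
from h import *
f=env.grab_frame('top'); v,u=np.mgrid[0:400:2,0:640:2]; px=np.c_[u.ravel(),v.ravel()]; px=px[f['range_z'][px[:,1],px[:,0]]>0]; P=world(f,px)
for n,m in (('near arm?',(P[:,2]>.25)&(P[:,1]>-.15)&(P[:,0]>.15)),('front right',(P[:,2]>.1)&(P[:,2]<.28)&(P[:,1]<-.12)&(P[:,0]>.25)&(P[:,0]<.8))):
    print(n,px[m].min(0),px[m].max(0),P[m].min(0).round(2),P[m].max(0).round(2))
E
```

```text
near arm? [0 0] [602 398] [ 0.19 -0.15  0.25] [0.86 0.87 0.74]
front right [484 134] [638 302] [ 0.34 -0.53  0.1 ] [ 0.68 -0.17  0.24]
```

```bash
python3 -m handwheel '[[[0,0,1.6],[0,0,7],1],[[0,0,3.2],[0,0,14],0.5],[[0,1,4.8],[0,0,21],0.1],[[0,2.5,5.2],[0,0,28],0.1],[[0,4,5.2],[0,0,35],0.1],[[0.2,5.5,5.2],[0,0,42],0.1],[[0.6,7,5.2],[0,0,49],0.1],[[1.2,8.4,5.2],[0,0,56],0.1],[[1.9,9.8,5.2],[0,0,63],0.1],[[2.6,11.2,5.2],[0,0,70],0.1],[[3.3,12.6,5.2],[0,0,77],0.1],[[4,14,5.2],[0,0,84],0.1]]' && python3 -c "
from h import *
s=env.read_state();print(s['joint_pos'],s['position'],s['ee_rot'])"
```

```text
time: 1.8
position: [0.3806, -0.2347, 0.3607]
ee_rot: [1.805, 2.57, -0.0]
ft_force: [0.1, -0.0, 0.4]
grip_width: 0.256
finger_force: 0.0
[-8.07206101e-01 -3.33907608e-01  1.88386203e+00  8.61626217e-05
  1.59060983e+00 -1.15367802e+00] [ 0.38059748 -0.23470876  0.36074751] [ 1.80468808e+00  2.57026504e+00 -1.80270659e-04]
```

```bash
python3 -m handwheel '[[[0.4,1.6,0],[0,0,6],0.1],[[0.8,3.2,0],[0,0,12],0.1],[[1.1,4.8,0],[0,0,18],0.1],[[1.4,6.4,0],[0,0,24],0.1],[[1.6,8,0],[0,0,30],0.1],[[1.6,9.6,0],[0,0,36],0.1],[[1.6,11.2,0],[0,0,42],0.1],[[1.6,12.8,0],[0,0,48],0.1],[[1.5,14.4,0],[0,0,54],0.1],[[1.4,16,0],[0,0,58],0.1],[[1.3,17.4,0],[0,0,58],0.1],[[1.3,18.4,0],[0,0,58],0.1]]' && python3 -m handwheel '[[[0,0,-1.5],[0,0,0],0.1],[[0,0,-3],[0,0,0],0.1],[[0,0,-4.5],[0,0,0],0.1],[[0,0,-6],[0,0,0],0.1],[[0,0,-7],[0,0,0],0.1],[[0,0,-7],[0,0,0],0.1],[[0,0,-7],[0,0,0],0.1]]'; python3 - <<'E'
from h import *
s=env.read_state(); R=cv2.Rodrigues(s['ee_rot'])[0]; print(s['position'],'tool y dir',np.degrees(np.arctan2(R[1,1],R[0,1])),R[2].round(3),s['joint_pos'].round(2))
E
```

```text
time: 2.8
position: [0.4118, 0.2263, 0.3607]
ee_rot: [0.337, 3.123, 0.001]
ft_force: [0.1, -1.2, 0.6]
grip_width: 0.101
finger_force: 0.0
time: 3.38
position: [0.4122, 0.2234, 0.185]
ee_rot: [-0.341, -3.121, 0.001]
ft_force: [1.1, 0.4, 1.0]
grip_width: 0.101
finger_force: 0.0
[0.41219583 0.22336947 0.18498552] tool y dir 77.54089788396386 [ 0.002 -0.001 -1.   ] [ 0.25 -0.14  2.05 -0.    1.24 -1.1 ]
```

```bash
python3 -m handwheel '[[[0,0,-1.2],[0,0,0],0.1],[[0,0,-2.4],[0,0,0],0.1],[[0,0,-3.4],[0,0,0],0.1],[[0,0,-3.7],[0,0,0],0.1],[[0.3,-0.06,-3.7],[0,0,0],0.1],[[0.6,-0.13,-3.7],[0,0,0],0.1],[[0.9,-0.19,-3.7],[0,0,0],0.1],[[1.1,-0.23,-3.7],[0,0,0],0.1],[[1.1,-0.23,-3.7],[0,0,0],0.1],[[1.1,-0.23,-3.7],[0,0,0],0.1]]'; python3 - <<'E'
from h import *
f=env.grab_frame('side'); cr=f['frame'][130:270,190:410]
cv2.imwrite('pics/s2.png',cv2.resize(cr,None,fx=3,fy=3))
E
```

```text
time: 4.22
position: [0.4413, 0.2178, 0.0939]
ee_rot: [0.341, 3.121, 0.001]
ft_force: [0.4, 0.2, 1.0]
grip_width: 0.097
finger_force: 0.0
```

View pics/s2.png

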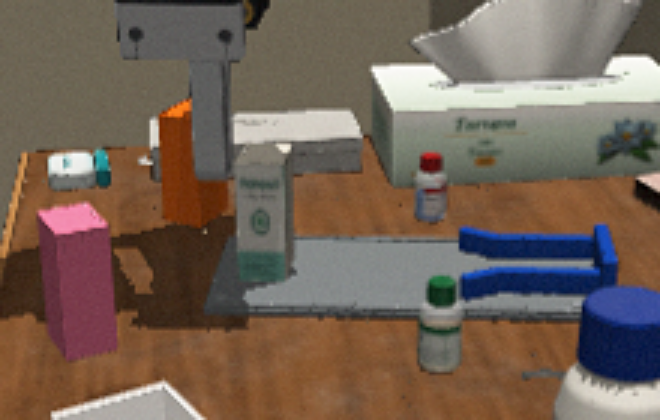

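```bash
python3 -m handwheel '[[[0.11,-0.02,0],[0,0,0],0.1],[[0.21,-0.05,0],[0,0,0],0.1],[[0.32,-0.07,0],[0,0,0],0.1],[[0.42,-0.09,0],[0,0,0],0.1],[[0.53,-0.11,0],[0,0,0],0.1],[[0.63,-0.13,0],[0,0,0],0.1],[[0.74,-0.16,0],[0,0,0],0.1],[[0.84,-0.18,0],[0,0,0],0.1]]'; python3 - <<'E'
from h import *
f=env.grab_frame('side'); cr=f['frame'][130:270,190:410]
cv2.imwrite('pics/s3.png',cv2.resize(cr,None,fx=3,fy=3))
E
```

```text
time: 4.93
position: [0.4616, 0.2132, 0.0929]
ee_rot: [-0.341, -3.123, 0.0]
ft_force: [-0.0, 0.3, -0.1]
grip_width: 0.099
finger_force: 0.0
```

View pics/s3.png

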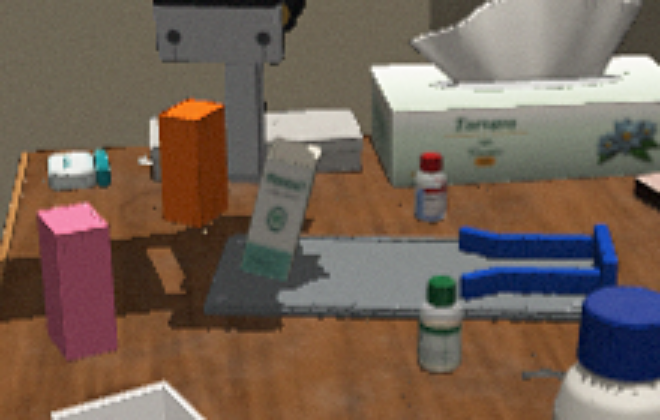

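```bash
python3 -m handwheel '[[[0.1,-0.02,0],[0,0,0],0.1],[[0.2,-0.04,0],[0,0,0],0.1],[[0.3,-0.06,0],[0,0,0],0.1],[[0.4,-0.08,0],[0,0,0],0.1],[[0.5,-0.1,0],[0,0,0],0.1],[[0.6,-0.12,0],[0,0,0],0.1],[[0.7,-0.14,0],[0,0,0],0.1],[[0.7,-0.14,0],[0,0,0],0.1],[[0.7,-0.14,0],[0,0,0],0.1],[[0.7,-0.14,0],[0,0,0],0.1],[[0.7,-0.14,0],[0,0,0],0.1]]'; python3 - <<'E'
from h import *
f=env.grab_frame('side'); cr=f['frame'][130:270,190:410]
cv2.imwrite('pics/s4.png',cv2.resize(cr,None,fx=3,fy=3))
E
```

```text
time: 5.9
position: [0.4787, 0.2098, 0.0929]
ee_rot: [-0.341, -3.123, 0.0]
ft_force: [-0.5, -0.9, 0.6]
grip_width: 0.099
finger_force: 0.0
```

View pics/s4.png

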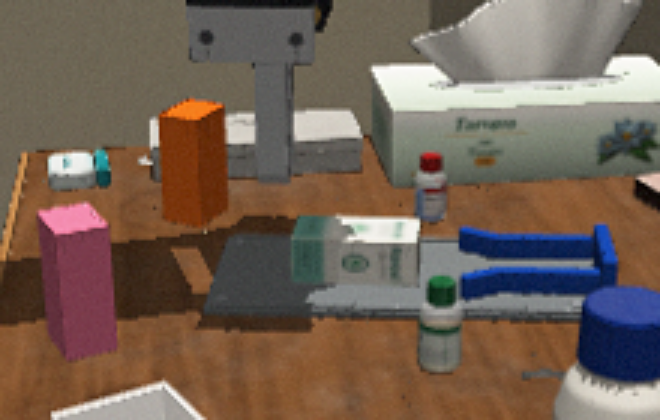

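```bash
python3 -m handwheel '[[[-0.8,0.16,0],[0,0,0],0.1],[[-1.6,0.32,0],[0,0,0],0.1],[[-2,0.4,0],[0,0,0],0.1],[[-2,0.4,0],[0,0,0],0.1]]'; cat > m.py <<'E'
from h import *
T=np.array([.561,.1935]); a=-.197; e=np.array([np.cos(a),np.sin(a)]); n=np.array([-e[1],e[0]])
def look(cams=('side','top')):
    s=env.read_state(); p=s['position'][:2]-T; print('tcp tray',p@e,p@n,s['position'][2])
    for c in cams:
        f=env.grab_frame(c)
        for d in env.trace('carton',c):
            v,u=np.nonzero(d['pixels']); P=world(f,np.c_[u,v]); q=P[:,:2]-T; q=np.c_[q@e,q@n,P[:,2]]
            if abs(np.median(q[:,1]))<.04 and np.median(q[:,0])>-.11:
                k=(q[:,2]>.03)&(q[:,2]<.042); r=cv2.minAreaRect(q[k][:,:2].astype(np.float32)) if k.sum()>9 else None
                print(c,round(d['p'],2),np.percentile(q,2,0).round(4),np.percentile(q,98,0).round(4),'top face',k.sum(),r)
E
python3 -c "from m import *; look()"
```

```text
time: 6.28
position: [0.4269, 0.2201, 0.0925]
ee_rot: [-0.339, -3.122, 0.001]
ft_force: [-0.2, -1.6, 0.3]
grip_width: 0.097
finger_force: 0.0
tcp tray -0.1367331287887946 -0.000195783626101554 0.09250136819455128
side 0.77 [-0.071  -0.0221  0.0055] [0.0051 0.0173 0.0358] top face 424 ((-0.03255471587181091, -0.002157038077712059), (0.042808014899492264, 0.07811381667852402), 87.4874267578125)
side 0.64 [-1.17e-01 -5.51e-02  1.00e-04] [0.1226 0.0513 0.0276] top face 6 None
top 0.61 [-0.0463 -0.0213  0.0056] [0.008  0.0167 0.0401] top face 308 ((-0.023396864533424377, -0.0016054138541221619), (0.03762360289692879, 0.052382368594408035), 86.70499420166016)
```

```bash
python3 -m handwheel '[[[0,0,-0.8],[0,0,1],0.1],[[0,0,-1.5],[0,0,1],0.1],[[0,0,-1.9],[0,0,1],0.1],[[0,0,-2.1],[0,0,1],0.1],[[0.4,-0.08,-2.1],[0,0,1],0.1],[[0.9,-0.18,-2.1],[0,0,1],0.1],[[1.4,-0.28,-2.1],[0,0,1],0.1],[[1.8,-0.36,-2.1],[0,0,1],0.1],[[1.96,-0.39,-2.1],[0,0,1],0.1],[[2.06,-0.41,-2.1],[0,0,1],0.1],[[2.16,-0.43,-2.1],[0,0,1],0.1]]' && python3 -m handwheel '[[[0.15,-0.03,0],[0,0,0],0.1],[[0.3,-0.06,0],[0,0,0],0.1],[[0.45,-0.09,0],[0,0,0],0.1],[[0.6,-0.12,0],[0,0,0],0.1],[[0.75,-0.15,0],[0,0,0],0.1],[[0.9,-0.18,0],[0,0,0],0.1],[[1.05,-0.21,0],[0,0,0],0.1],[[1.2,-0.24,0],[0,0,0],0.1],[[1.35,-0.27,0],[0,0,0],0.1],[[1.5,-0.3,0],[0,0,0],0.1],[[1.65,-0.33,0],[0,0,0],0.1],[[1.8,-0.36,0],[0,0,0],0.1]]'; python3 -c "from m import *; look(('side',))"
```

```text
time: 7.4
position: [0.483, 0.209, 0.0406]
ee_rot: [-0.314, -3.126, -0.0]
ft_force: [-0.7, -0.3, 0.6]
grip_width: 0.099
finger_force: 0.3
time: 8.4
position: [0.5281, 0.1999, 0.0404]
ee_rot: [-0.314, -3.126, 0.0]
ft_force: [-0.1, 0.4, 0.0]
grip_width: 0.104
finger_force: 0.1
tcp tray -0.033490710239128064 -0.00013062043350642923 0.04040641056616596
side 0.64 [-0.0214 -0.0207  0.0066] [0.0543 0.0175 0.0358] top face 417 ((0.01710442081093788, -0.00013160333037376404), (0.04231763631105423, 0.07793622463941574), 89.35347747802734)
```

```bash
python3 -m handwheel '[[[0.15,-0.03,0],[0,0,0],0.1],[[0.3,-0.06,0],[0,0,0],0.1],[[0.45,-0.09,0],[0,0,0],0.1],[[0.6,-0.12,0],[0,0,0],0.1],[[0.75,-0.15,0],[0,0,0],0.1],[[0.9,-0.18,0],[0,0,0],0.1],[[1.05,-0.21,0],[0,0,0],0.1],[[1.2,-0.24,0],[0,0,0],0.1],[[1.35,-0.27,0],[0,0,0],0.1],[[1.5,-0.3,0],[0,0,0],0.1],[[1.65,-0.33,0],[0,0,0],0.1],[[1.8,-0.36,0],[0,0,0],0.1]]' && python3 -m handwheel '[[[0.08,-0.02,0],[0,0,0],0.1],[[0.16,-0.03,0],[0,0,0],0.1],[[0.24,-0.05,0],[0,0,0],0.1],[[0.3,-0.06,0],[0,0,0],0.1],[[0.3,-0.06,0],[0,0,0],0.1]]'; python3 -c "from m import *; look(('side',))"
```

```text
time: 9.5
position: [0.5731, 0.1909, 0.0404]
ee_rot: [-0.314, -3.126, 0.0]
ft_force: [0.1, -0.6, 0.3]
grip_width: 0.102
finger_force: 0.3
time: 9.92
position: [0.5806, 0.1895, 0.0405]
ee_rot: [0.314, 3.126, 0.0]
ft_force: [0.5, -0.6, 1.0]
grip_width: 0.101
finger_force: 0.0
tcp tray 0.020000485775441813 -0.00010659448157557087 0.04049602583477437
```

Nearly home; creep until the stop is felt.

```bash
python3 -m handwheel '[[[0.05,-0.01,0],[0,0,0],0.1],[[0.1,-0.02,0],[0,0,0],0.1],[[0.1,-0.02,0],[0,0,0],0.1]]'; python3 -m handwheel '[[[0.04,-0.01,0],[0,0,0],0.1],[[0.08,-0.02,0],[0,0,0],0.1],[[0.08,-0.02,0],[0,0,0],0.1]]';python3 - <<'E'
from m import *
look(('side',))
f=env.grab_frame('side'); cr=f['frame'][140:270,240:430]
cv2.imwrite('pics/s5.png',cv2.resize(cr,None,fx=4,fy=4))
E
```

```text
time: 10.27
position: [0.5829, 0.189, 0.0405]
ee_rot: [0.314, 3.126, -0.0]
ft_force: [-0.2, -0.3, -0.2]
grip_width: 0.102
finger_force: 0.0
time: 10.52
position: [0.585, 0.1885, 0.0405]
ee_rot: [0.314, 3.126, -0.0]
ft_force: [0.4, 0.3, -0.0]
grip_width: 0.099
finger_force: 0.0
tcp tray 0.024496055206510388 -0.00025512093840510293 0.040465023469234876
side 0.86 [ 0.039  -0.0207  0.0195] [0.1108 0.0151 0.0359] top face 396 ((0.07465904951095581, -0.001527668908238411), (0.07523699849843979, 0.03888709098100662), 0.19821223616600037)
side 0.18 [-0.1171 -0.0549  0.0011] [0.1203 0.0523 0.0228] top face 0 None
```

View pics/s5.png

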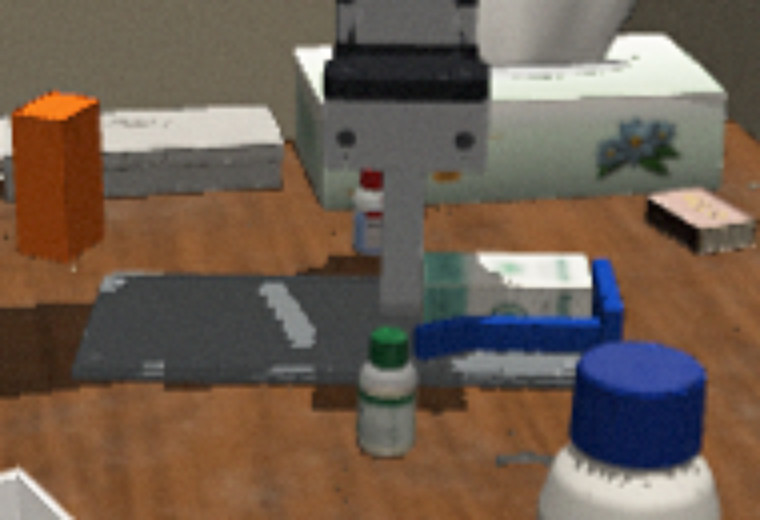

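```bash
for i in 1; do python3 -m handwheel '[[[0.04,-0.01,0],[0,0,0],0.1],[[0.04,-0.01,0],[0,0,0],0.1]]'; python3 -m handwheel '[[[0.04,-0.01,0],[0,0,0],0.1],[[0.04,-0.01,0],[0,0,0],0.1]]'; done | grep -E 'pos|ft'
```

```text
position: [0.5859, 0.1882, 0.0405]
ft_force: [-0.6, 0.4, -0.2]
position: [0.5869, 0.188, 0.0405]
ft_force: [0.2, -0.7, 0.1]
```

```bash
(python3 -m handwheel '[[[0.04,-0.01,0],[0,0,0],0.1],[[0.04,-0.01,0],[0,0,0],0.1]]'; python3 -m handwheel '[[[0.04,-0.01,0],[0,0,0],0.1],[[0.04,-0.01,0],[0,0,0],0.1]]') | grep -E 'pos|ft'
```

```text
position: [0.588, 0.1877, 0.0405]
ft_force: [-0.2, -0.4, 0.4]
position: [0.5886, 0.1875, 0.0404]
ft_force: [-1.9, -0.7, 1.2]
```

```bash
python3 -m handwheel '[[[0.03,-0.01,0],[0,0,0],0.1],[[0.03,-0.01,0],[0,0,0],0.1]]' | grep -E 'pos|ft'; python3 -c "from m import *; look(('side',))"
```

```text
position: [0.5887, 0.1875, 0.0404]
ft_force: [-5.1, 1.7, 4.0]
tcp tray 0.02833783683517148 -0.000476911277030154 0.04037777948229661
side 0.95 [ 0.0412 -0.0209  0.0186] [0.1157 0.018  0.0361] top face 426 ((0.07842515408992767, -0.0009815674275159836), (0.04018627852201462, 0.07893210649490356), 89.7303695678711)
```

```bash
python3 -m handwheel '[[[-0.1,0.02,0],[0,0,0],0.1],[[-0.4,0.08,0],[0,0,0],0.1],[[-1,0.2,0],[0,0,0],0.1],[[-2,0.4,0],[0,0,0],0.1],[[-2.4,0.48,0.8],[0,0,0],0.1],[[-2.8,0.56,2],[0,0,0],0.1],[[-3.4,0.6,3.5],[0,0,0],0.1],[[-4,0.6,5],[0,0,0],0.1],[[-4.5,0.6,6.5],[0,0,0],0.1],[[-5,0,8],[0,0,0],0.1],[[-5,-1,8.6],[0,0,0],0.1],[[-5,-1,8.6],[0,0,0],0.1]]'; python3 - <<'E'
from m import *
look()
for l in ('red_vial','green_vial'):
  for c in ('side','top'):
    f=env.grab_frame(c)
    for d in env.trace(l,c)[:1]:
        v,u=np.nonzero(d['pixels']); P=world(f,np.c_[u,v]); print(l,c,np.median(P,0).round(3),np.percentile(P[:,2],98))
f=env.grab_frame('side'); cr=f['frame'][140:270,240:430]
cv2.imwrite('pics/s6.png',cv2.resize(cr,None,fx=4,fy=4))
E
```

```text
time: 12.6
position: [0.4665, 0.1606, 0.2608]
ee_rot: [0.315, 3.115, 0.001]
ft_force: [0.4, -0.1, -0.3]
grip_width: 0.099
finger_force: 0.0
tcp tray -0.08622751012466935 -0.050749130788133465 0.26079306849759865
side 0.96 [ 0.0396 -0.0246  0.0023] [0.1162 0.0671 0.0359] top face 423 ((0.07939089834690094, -0.0016804523766040802), (0.04187425225973129, 0.0769772008061409), 89.53728485107422)
top 0.68 [ 0.0494 -0.0198  0.0182] [0.1125 0.0169 0.0399] top face 445 ((0.08038975298404694, -0.0009505152702331543), (0.06835585832595825, 0.03863153234124184), 1.66826593875885)
red_vial side [0.592 0.291 0.022] 0.0447575488249445
green_vial side [0.558 0.075 0.022] 0.050743656972696984
```

View pics/s6.png

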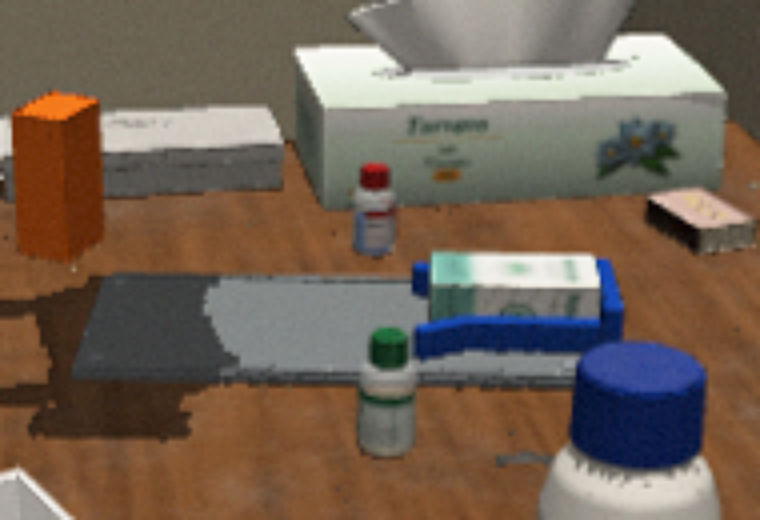

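The carton lies between the guides against the stop, about crop x 430–600. Both vials are standing where they were, and the gripper is clear.

```bash
python3 -c "from bench import env; print(env.job_done())"
```

```text
the job is handed in; nothing more can be done
None
```

The carton was tipped onto its back and pushed between the guides until it met the back stop (about 5 N felt); both vials stand where they were, the arm is clear, and the job was handed in at about 13 s of the 51 s, with no verdict returned.

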